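# Rinse the beaker and hold the steriliser open

## Task

Get the child's orange beaker ready for sterilising: pick it up from the steel drip tray and, keeping it mouth-down throughout, press it centrally onto the round pad of the rinser until the pad is fully down and keep it there for a second, then stand it mouth-down, wholly on the round blue mat, and let go. Then lift the steriliser's lid and hold it open at 60 degrees from closed so that I can load it with both hands; it falls shut if released, so finish while still holding it there. Leave the soap, the glass jar and the mug alone.

Things in the scene. Friction and masses are not known exactly. Their poses are not given: they have to be found in the camera images.
- beaker: Loose orange plastic beaker, about 90 g, standing mouth-down (its closed flat bottom is on top) on the drip tray. 100 mm tall, outer diameter 62 mm at the mouth (below) tapering to 56 mm at the top, wall 3 mm. Origin: centre of the mouth rim, i.e. the lowest plane as it stands; z points up along its axis.
- tray: Fixed square steel drip tray, ridged, 110 x 110 mm, 6 mm high. Origin: centre of its underside, on the worktop. The beaker starts on it.
- rinser: Fixed round steel glass rinser: an open basin 120 mm across and 26 mm high (walls 4 mm) with a sprung pad in the middle. Origin: centre of its underside, on the worktop; z up.
- rinser_top (a point): Centre of the top of the rinser's pad when it is up, 34 mm above the worktop. The pad is a black disc 84 mm across with a white six-pointed star. Fixed point: it does not follow the pad down.
- rinser_pad (a joint): How far the rinser's pad is pressed down, m: 0 up, 0.012 fully down (a stop). The spring needs about 2 N to start and about 7 N to be fully down; it springs up when released.
- mat: Fixed round blue mat, 130 mm across, 4 mm thick. Origin: centre of its underside, on the worktop.
- steriliser: Fixed white steriliser box, 200 mm deep (its x) x 240 mm wide (its y), 100 mm high, with a green lid. Its front, with a small black control panel and the lid's handle, faces its own -x, towards the robot. Origin: centre of its underside; z up.
- lid (a joint): Opening angle of the lid, rad: 0 shut (level), grows as the front edge rises, stop at 1.4. Weight and a light spring close it: lifting at the handle takes about 2 N everywhere, and let go it falls shut. The lid is a flat plate 8 mm thick, 200 x 240 mm, lying on the rim, about 0.35 kg.
- lid_grip (a point): Centre of the lid's black handle: a bar 18 mm thick and 34 mm long along the steriliser's y, 40 mm ahead of the lid's front edge on a middle neck 14 mm wide. Its end faces are flat: fingers from above can take it across the 34 mm, and it can turn between them as the lid rises. 105 mm above the worktop when shut; moves and turns with the lid, 240 mm from the hinge.
- lid_hinge (a point): Middle of the lid's hinge line, on the far (+x of the steriliser) top edge of the box, 100 mm above the worktop. Fixed; the hinge runs along the steriliser's y. The handle centre lies 240 mm in front and 5 mm above it when shut.
- soap: Bystander: loose black soap dispenser, 60 mm across, about 150 mm tall. Origin: centre of its underside.
- jar: Bystander: loose lidded glass jar with green and yellow contents, 90 mm across, about 135 mm tall. Origin: centre of its underside.
- mug: Bystander: loose white mug, 80 mm across, 90 mm tall, handle on its +y side. Origin: centre of its underside.
There are look-alikes about, which are no part of the job. Of the things that look like the beaker, the middle-sized one is meant.

How it is judged:
By the outcome, as a careful person would: the job done as asked, in the order asked, and still so for the second after the job is handed in, while the arm keeps its last pose, push and grip.
It also fails if it takes over 64 s, if anything falls off the work surface, if the arm or the gripper's body presses on something with over 40 N, if the wrist force passes 120 N, or if a joint passes its speed limit or range.

## Robot

A 6-joint arm with a two-finger parallel gripper is mounted at the origin on the work surface. World frame = base frame: x ahead of the robot, y to its left, z up, the work surface at z = 0. Lengths are in mm, angles in degrees, forces in N, time in s.
With the tool pointing down it reaches from about 375 to 925 mm from the base axis. Payload 5.7 kg.
Tool frame: the origin (TCP) lies between the finger pads; the fingertips stand 11 mm ahead of it and the grasp point (between the pads) lies 8 mm behind it (env.tips_ahead is the distance from the TCP to the fingertips, in mm); z points along the fingers, y is the line along which they close (so a half turn about z gives the same grasp; the last joint's range is limited). The gripper opens to 85 mm and grips with 20 to 120 N. Pads are 22 mm wide; open, the fingers measure 114 mm over their backs; the gripper's body (76 mm by 85 mm) begins 54 mm behind the grasp point. The pads swing forward as they close: fully open they stand 13 mm farther back than shut.
Start: joints at [-70.078, 20.558, 86.54, -0, 72.909, -6.595], TCP at [267.854, -536.86, 242.267] pointing down, gripper open.
Joint ranges: [-170.27, 170.27], [-57.76, 135], [12.27, 136.19], [-55.21, 235.2], [11.17, 155.16], [-170.74, 170.74]. Speed limits (degrees/s): [136.94, 136.94, 180, 180, 180, 180].

## Interface

Orientations are given as a 3x3 rotation matrix whose columns are the frame's x, y, z axes.
In Python, from rig import readout, snapshot, camera_info, env gives the robot as it stands.
- The arm moves only by the shell command python3 -m pendant 'ROWS'. ROWS is JSON, a list of rows, each an object of numbers: "ax", "ay", "az": the turn, a rotation vector about the tool's x, y, z in units of pi rad (1.0 is pi rad); "dx", "dy", "dz": the shift along the tool's x, y, z in units of 1000 mm (1.0 is 1000 mm); "hand": the opening, from -1 (shut) to 1 (fully open). In form: [{"ax": .., "ay": .., "az": .., "dx": .., "dy": .., "dz": .., "hand": ..}, ...]. A call has 1 to 10 rows; each row is the pose to reach, as a shift and turn from the pose commanded when the call began, along the tool's axes at that moment, turning the shorter way round; what a row does not reach only later rows make up. A row lasts 1/8 s, in which the tool goes at most 62.5 mm and 10.7 degrees, less where a joint would pass 70% of its speed; a pose out of reach is approached as far as the arm can. A call with a number of a shift or a turn outside -1 to 1 is refused whole. A call with a gripper value outside its range is refused whole. The fingers move at their own pace and stop on an object; the grip force is fixed at half the most. Time passes only in rows, so rows that repeat a pose let the fingers close. It gives the time, the measured TCP pose, the force, the opening and the grip force at its end, in the units of the state.
- readout.observe(): the state, without advancing time (a new reading comes with each control period).
- snapshot(name): name is "scene" or "top" or "wrist"; returns the picture (400x640x3 uint8, red, green, blue); there is no depth.
- camera_info(name): a dict with "K" (3x3 intrinsics, pixels), "k1" (the pictures are not rectified: a ray, as slopes to the right and down, at radius r is drawn at 1 + k1 r^2 times it, then the intrinsics apply), "position" and "attitude" of the camera in the world. Camera axes: x right, y up, looking along -z (the intrinsics and any distortion apply to the point x, -y, -z); pixel columns grow to the right and rows downward; lengths in mm; the calibration is good to about 2 mm. A picture is of the moment at which its call begins: read the wrist's pose just before it. camera_info takes no time and is no camera call; for the wrist camera it gives the pose at the moment of the call.
- env.hand_in(): hands the job in; it is judged then, once.
The state is a dict: "clock": time; "qpos": joint angles; "joint_vel": joint speeds; "tau": joint torques, N m; "position": TCP position; "ee_rot": TCP orientation; "ft_force": force on the tool from outside, world axes, zero at the start; "moment": the same for the moment, N m; "opening": finger opening in mm; "gripper_force": force on a finger pad.
Only numpy, scipy, OpenCV 4.12 (cv2) and the standard library are available. Lean on these libraries where they do the work, as an engineer would, in place of code of your own. Each camera call takes 0.05 s, during which the arm holds its last target. There are 200 camera calls.

## Working session

There is one attempt and no reset: what is moved stays moved. The work goes in short steps, Python scripts to look and compute and a shell command to move; the robot and the scene stay as the last step left them, time stands still between calls to the robot, and variables do not carry over. Pictures are saved under pics/ and viewed, at most 10 in all, crops included, and the job is handed in when it is done.

```bash
ls; mkdir -p pics; python3 - <<'E'
from rig import readout,snapshot,camera_info,env
import cv2
o=readout.observe();print(o)
for n in("scene","top","wrist"):
    c=camera_info(n);print(n,c)
    cv2.imwrite(f"pics/{n}0.png",snapshot(n)[:,:,::-1])
E
```

```text
pics
{'clock': 0.0, 'qpos': array([-7.00764758e+01,  2.05984048e+01,  8.65998061e+01, -1.22894634e-03,
        7.29105860e+01, -6.59462227e+00]), 'joint_vel': array([ 0.09076228, -0.03194846, -0.03360527, -0.04093759,  0.0700432 ,
       -0.05304593]), 'tau': array([ 2.39321153e-04, -5.27625453e+01, -2.78622133e+01, -1.03973075e-04,
        1.31336408e-02,  8.32115859e-06]), 'position': array([ 267.64242958, -536.23663988,  241.44327593]), 'ee_rot': array([[ 8.94790242e-01,  4.46486259e-01, -6.66341879e-04],
       [ 4.46486712e-01, -8.94788497e-01,  1.77822554e-03],
       [ 1.97718223e-04, -1.88865166e-03, -9.99998197e-01]]), 'ft_force': array([-0.4844467 , -0.33534384, -0.20270469]), 'moment': array([ 0.01558013,  0.00136683, -0.00367457]), 'gripper_force': 0.0, 'opening': 85.61005944929654}
scene {'K': array([[516.89656561,   0.        , 319.60530453],
       [  0.        , 516.89656561, 197.36299689],
       [  0.        ,   0.        ,   1.        ]]), 'k1': 0.014718228795703656, 'position': array([1247.24279721,  696.1377673 , 1488.01432977]), 'attitude': array([[-0.73978251, 
[... 297 characters left out ...]
0.007454473979058749, 'position': array([ 414.99217811,    3.2682871 , 1092.32526576]), 'attitude': array([[ 8.52594739e-04,  9.86203017e-01, -1.65538160e-01],
       [-9.99567468e-01, -4.02576785e-03, -2.91319559e-02],
       [-2.93964410e-02,  1.65491397e-01,  9.85773020e-01]])}
wrist {'K': array([[282.05677597,   0.        , 327.25673687],
       [  0.        , 282.05677597, 198.47452021],
       [  0.        ,   0.        ,   1.        ]]), 'k1': -0.03450897786265342, 'position': array([ 340.13922589, -498.59829683,  372.92826132]), 'attitude': array([[ 0.44725069,  0.84880654,  0.28194729],
       [-0.89440782,  0.42487315,  0.13970487],
       [-0.00120943, -0.31465896,  0.94920402]])}
```

View pics/scene0.png

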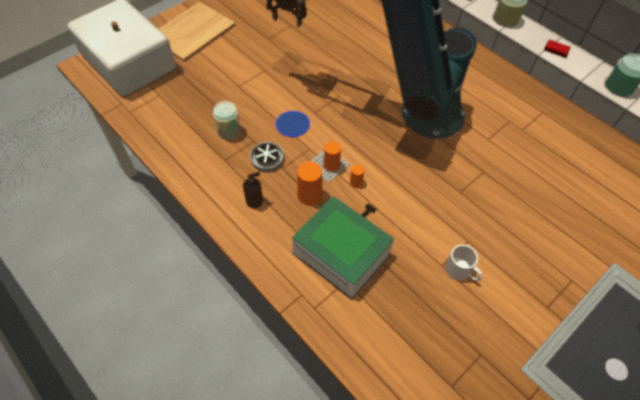

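View pics/top0.png

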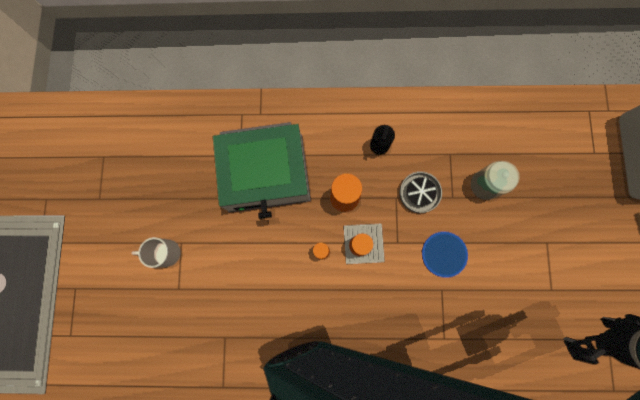

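The scene view shows the middle beaker on the tray at about (332,155), between a large one at (310,183) and a small one at (357,177). In the top view the beaker is at (362,244), the rinser at (421,192), the mat at (445,254) and the lid handle at (264,210).

```bash
cat >h.py <<'E'
import numpy as np,cv2
from rig import readout,snapshot,camera_info,env
def ray(c,p):
    K,k=c["K"],c["k1"]
    d=np.array([(p[0]-K[0,2])/K[0,0],(p[1]-K[1,2])/K[1,1]]);u=d.copy()
    for _ in range(8): u=d/(1+k*(u@u))
    return c["position"],c["attitude"]@np.array([u[0],-u[1],-1.])
def plane(c,p,z):
    o,d=ray(c,p);return o+d*(z-o[2])/d[2]
def tri(c1,p1,c2,p2):
    o1,d1=ray(c1,p1);o2,d2=ray(c2,p2)
    s=np.linalg.lstsq(np.c_[d1,-d2],o2-o1,rcond=None)[0]
    a,b=o1+d1*s[0],o2+d2*s[1];return (a+b)/2,np.linalg.norm(a-b)
def proj(c,P):
    v=c["attitude"].T@(np.asarray(P,float)-c["position"]);u=np.array([v[0],-v[1]])/-v[2]
    u=u*(1+c["k1"]*(u@u));K=c["K"];return np.array([K[0,0]*u[0]+K[0,2],K[1,1]*u[1]+K[1,2]])
def blobs(m,amin=30):
    cs,_=cv2.findContours(m.astype(np.uint8),cv2.RETR_EXTERNAL,cv2.CHAIN_APPROX_NONE)
    return [c for c in cs if cv2.contourArea(c)>amin]
E
python3 - <<'E'
from h import *
cT,cS=camera_info("top"),camera_info("scene")
T=cv2.imread("pics/top0.png");S=cv2.imread("pics/scene0.png")
for n,I in(("T",T),("S",S)):
    h=cv2.cvtColor(I,cv2.COLOR_BGR2HSV);H,s,V=cv2.split(h)
    print(n)
    for nm,m in(("blue",(H>105)&(H<125)&(s>170)&(V>90)),("orange",(H<12)&(s>225)&(V>150)),("orTop",(H<14)&(s>225)&(V>225)),("lid",(H>50)&(H<85)&(s>100)&(V>35)),("black",V<35)):
        for c in blobs(m):
            e=cv2.fitEllipse(c);print(nm,cv2.contourArea(c),np.round(e[0],1),np.round(e[1],1),round(e[2]),cv2.boundingRect(c))
a=cv2.resize(T[110:290,200:480],None,fx=2.85,fy=2.85,interpolation=cv2.INTER_CUBIC)[:,:798]
b=cv2.resize(S[100:300,230:400],None,fx=3,fy=3,interpolation=cv2.INTER_CUBIC)
cv2.imwrite("pics/a.png",a);cv2.imwrite("pics/b.png",b)
E
```

```text
T
blue 1415.5 [444.4 254. ] [41.5 43.5] 126 (423, 233, 44, 43)
lid 5533.5 [259.8 165.1] [78.7 98.1] 81 (215, 126, 92, 79)
black 42.0 [635.7 396.2] [ 6.5 11.8] 59 (629, 391, 11, 9)
black 7911.0 [364.9 377. ] [ 49.4 260.4] 98 (265, 341, 264, 59)
black 40.0 [637.8 348.8] [ 3.2 21.7] 180 (636, 338, 4, 23)
black 1797.5 [611.1 341.5] [46.  79.2] 84 (565, 315, 75, 52)
black 112.0 [256.6 210.9] [15.8 28.6] 80 (242, 200, 29, 19)
black 449.5 [381.6 139.6] [19.2 30.4] 25 (370, 126, 24, 29)
S
orange 35.0 [556.8  46.6] [ 4.8 18.1] 108 (548, 42, 19, 10)
lid 3904.0 [343.  239.7] [64.1 87.3] 118 (294, 199, 97, 84)
black 58.5 [454.4 101.3] [ 9.1 14.6] 12 (449, 93, 11, 17)
black 65.0 [ 700.7 -165.9] [ 66.7 655.7] 0 (456, 56, 15, 30)
black 191.5 [446.   69.2] [ 6.1 49.1] 171 (440, 51, 12, 40)
black 165.0 [438.7  28.9] [ 7.  35.3] 169 (433, 15, 12, 30)
black 44.5 [433.9   3.3] [7.4 9.2] 130 (429, 0, 10, 9)
black 4002.0 [414.3  56.9] [ 39.2 154.6] 166 (383, 0, 68, 129)
```

View pics/a.png

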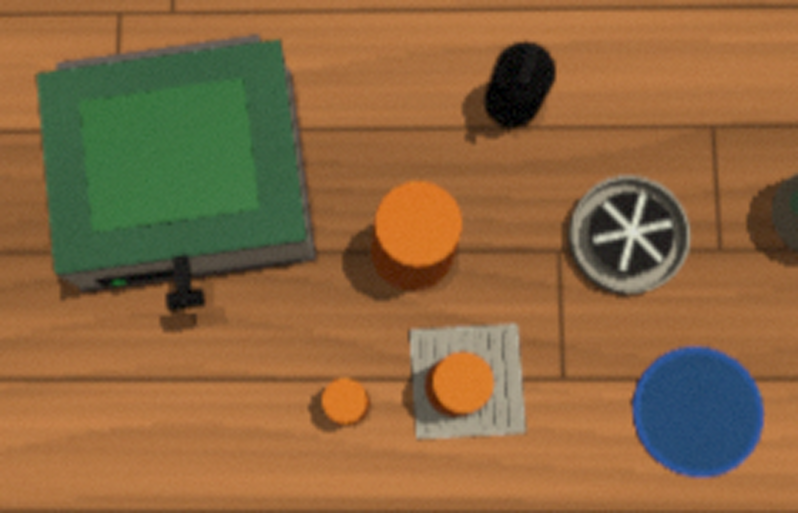

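View pics/b.png

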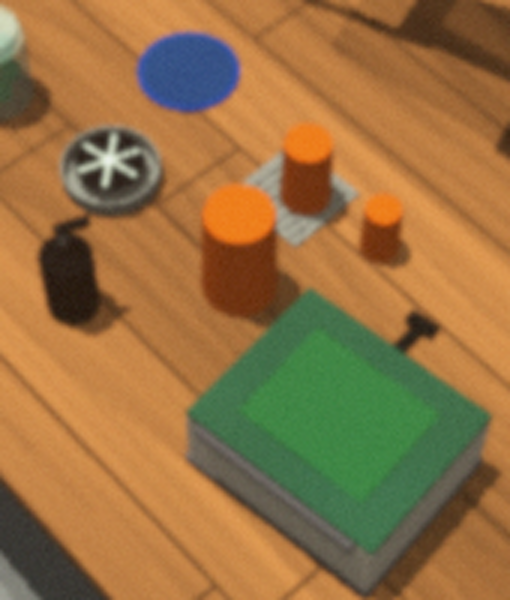

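The crops show clearly the beaker's top, at (362.5,244) in top and (332,148) in scene, the star at (422,192)/(266,154), the mat at (445,254)/(293,124) and the handle bar at (265,215)/(370,209).

```bash
python3 - <<'E'
from h import *
cT,cS=camera_info("top"),camera_info("scene")
T=cv2.imread("pics/top0.png");S=cv2.imread("pics/scene0.png")
def near(I,m,p,r):
    k=np.zeros(m.shape,bool);x,y=map(int,p);k[y-r:y+r,x-r:x+r]=1
    bs=blobs(m&k,8);c=max(bs,key=cv2.contourArea);e=cv2.fitEllipse(c) if len(c)>5 else None
    return c,np.array(e[0]),np.round(e[1],1)
def show(n,a,b): 
    P,g=tri(cT,a,cS,b);print(n,np.round(a,1),np.round(b,1),"tri",np.round(P,1),"gap",round(g,1));return P
for I,ps in((T,[(362,244),(445,254),(422,192),(265,215)]),(S,[(332,148),(293,124),(266,154),(371,208)])):
    for p in ps: print(p,[I[p[1]+d,p[0]].tolist() for d in(-3,0,3)])
def orange(I): 
    b,g,r=[I[:,:,i].astype(int) for i in range(3)];return (r>170)&(b<50)
def blue(I):
    b,g,r=[I[:,:,i].astype(int) for i in range(3)];return (b-r>50)
def dark(I): return I.max(2)<60
def star(I): return I.min(2)>120
out={}
for n,f,pa,ra,pb,rb,z in(("beaker",orange,(362,244),16,(332,150),16,106),("big",orange,(347,188),17,(310,172),14,None),("mat",blue,(445,254),30,(293,124),30,4),("star",star,(422,192),11,(266,154),9,34),("handle",dark,(266,214),8,(372,208),6,105)):
    c1,a,s1=near(T,f(T),pa,ra);c2,b,s2=near(S,f(S),pb,rb)
    print(s1,s2);show(n,a,b)
    if z: print("   plane",z,np.round(plane(cT,a,z),1),np.round(plane(cS,b,z),1))
for I,c in((T,cT),(S,cS)):
    b,g,r=[I[:,:,i].astype(int) for i in range(3)]
    m=(g-r>20);L=max(blobs(m),key=cv2.contourArea);q=cv2.approxPolyDP(cv2.convexHull(L),6,True)[:,0]
    for p in q: print(p,np.round(plane(c,p,108),0))
E
```

```text
(362, 244) [[43, 124, 216], [42, 123, 216], [41, 122, 214]]
(445, 254) [[113, 73, 40], [114, 73, 37], [113, 75, 36]]
(422, 192) [[196, 214, 212], [199, 214, 214], [81, 89, 90]]
(265, 215) [[20, 21, 26], [23, 22, 23], [39, 65, 100]]
(332, 148) [[28, 126, 238], [31, 129, 239], [30, 126, 237]]
(293, 124) [[134, 82, 54], [132, 79, 53], [132, 80, 51]]
(266, 154) [[199, 217, 208], [219, 232, 226], [159, 181, 174]]
(371, 208) [[43, 74, 112], [27, 35, 44], [29, 51, 73]]
[19.2 19.4] [11.9 15.5]
beaker [361.6 244.1] [332.4 147.5] tri [459.2 -79.8 100.9] gap 0.6
   plane 106 [459.1 -79.6 106. ] [461.9 -76.7 106. ]
[28.9 29.6] [18.6 23.4]
big [346.5 187.8] [308.6 171.4] tri [602.5 -40.3 134.5] gap 0.5
[43.2 45.2] [23.9 32.2]
mat [444.5 254. ] [292.3 123.6] tri [ 435.  -323.8   -2.9] gap 1.7
   plane 4 [ 435.4 -322.5    4. ] [ 438.5 -318.2    4. ]
[16.8 22.2] [13.6 16. ]
star [421.4 191.3] [265.7 153. ] tri [ 612.4 -259.2   29.2] gap 0.4
   plane 34 [ 611.4 -257.8   34. ] [ 614.6 -256.3   34. ]
[12.4 15.9] [7.  8.2]
handle [264.6 211.2] [369.3 209.4] tri [544.7 178.6 103.2] gap 5.2
   plane 105 [546.2 176.2 105. ] [543.9 181.2 105. ]
[297 125] [785.  92. 108.]
[306 193] [594.  66. 108.]
[220 205] [563. 296. 108.]
[214 136] [755. 321. 108.]
[333 197] [599.  72. 108.]
[392 239] [569. 302. 108.]
[354 283] [755. 328. 108.]
[293 237] [788.  97. 108.]
```

```bash
python3 -m pendant '[{"dx":0.377,"dy":-0.325,"dz":0,"hand":1},{"dx":0.377,"dy":-0.325,"dz":0,"hand":1},{"dx":0.377,"dy":-0.325,"dz":0,"hand":1},{"dx":0.377,"dy":-0.325,"dz":0,"hand":1},{"dx":0.377,"dy":-0.325,"dz":0,"hand":1},{"dx":0.377,"dy":-0.325,"dz":0,"hand":1},{"dx":0.377,"dy":-0.325,"dz":0,"hand":1},{"dx":0.377,"dy":-0.325,"dz":0,"hand":1},{"dx":0.377,"dy":-0.325,"dz":0,"hand":1},{"dx":0.377,"dy":-0.325,"dz":0,"hand":1}]'
python3 - <<'E'
from h import *
o=readout.observe();c=camera_info("wrist");I=snapshot("wrist")[:,:,::-1];cv2.imwrite("pics/w1.png",I)
print(o["clock"],o["position"],o["qpos"],o["joint_vel"])
print(proj(c,[460,-78,106]),proj(c,[460,-78,6]),proj(c,[612,-257,34]))
E
```

```text
0.15 [ 267.68684799 -536.42737859  241.63027739] [-7.00791001e+01  2.05901580e+01  8.65845451e+01 -5.59440281e-04
  7.29060407e+01 -6.59321556e+00] [-0.10520345 -0.15573529 -0.24984143 -0.06445419 -0.0412222   0.03263899]
[ -59.53580756 -238.80240999] [  20.70213639 -178.13072653] [ 221.19682308 -296.90668939]invalid input at $[0]: expected keys ax, ay, az, dx, dy, dz, hand
```

View pics/w1.png

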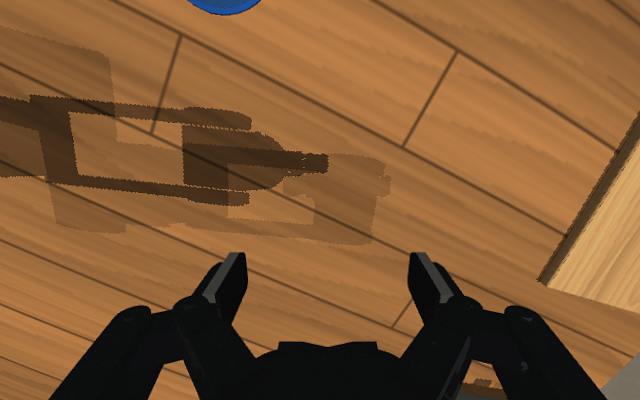

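The call was refused because every row needs all seven keys. The picture shows the arm still at its start, with the fingers at (230,260) and (425,260) and the mat's edge at the top.

```bash
python3 -m pendant '[{"ax":0,"ay":0,"az":0,"dx":0.377,"dy":-0.325,"dz":0,"hand":1},{"ax":0,"ay":0,"az":0,"dx":0.377,"dy":-0.325,"dz":0,"hand":1},{"ax":0,"ay":0,"az":0,"dx":0.377,"dy":-0.325,"dz":0,"hand":1},{"ax":0,"ay":0,"az":0,"dx":0.377,"dy":-0.325,"dz":0,"hand":1},{"ax":0,"ay":0,"az":0,"dx":0.377,"dy":-0.325,"dz":0,"hand":1},{"ax":0,"ay":0,"az":0,"dx":0.377,"dy":-0.325,"dz":0,"hand":1},{"ax":0,"ay":0,"az":0,"dx":0.377,"dy":-0.325,"dz":0,"hand":1},{"ax":0,"ay":0,"az":0,"dx":0.377,"dy":-0.325,"dz":0,"hand":1},{"ax":0,"ay":0,"az":0,"dx":0.377,"dy":-0.325,"dz":0,"hand":1},{"ax":0,"ay":0,"az":0,"dx":0.377,"dy":-0.325,"dz":0,"hand":1}]'
python3 - <<'E'
from h import *
o=readout.observe();c=camera_info("wrist");I=snapshot("wrist")[:,:,::-1];cv2.imwrite("pics/w2.png",I)
print(o["clock"],o["position"],o["qpos"],o["joint_vel"])
print(proj(c,[460,-78,106]),proj(c,[460,-78,6]),proj(c,[612,-257,34]))
E
```

```text
clock: 1.45
position: [459.9, -77.8, 242.2]
ee_rot: [[0.894, 0.448, -0.001], [0.448, -0.894, -0.0], [-0.001, 0.0, -1.0]]
ft_force: [1.0, 0.1, -0.1]
opening: 85.4
gripper_force: 0.0
1.45 [459.86541542 -77.82143151 242.21295526] [-1.80739085e+01  9.47819213e+00  1.02344576e+02 -3.60360137e-02
  6.81981172e+01  4.53419337e+01] [-1.98623264 -0.19975519  0.16798436  0.01858111 -0.03902638  0.17458758]
[328.87171608 191.60166749] [328.4163677  169.59255058] [519.57630803 129.56447091]
```

View pics/w2.png

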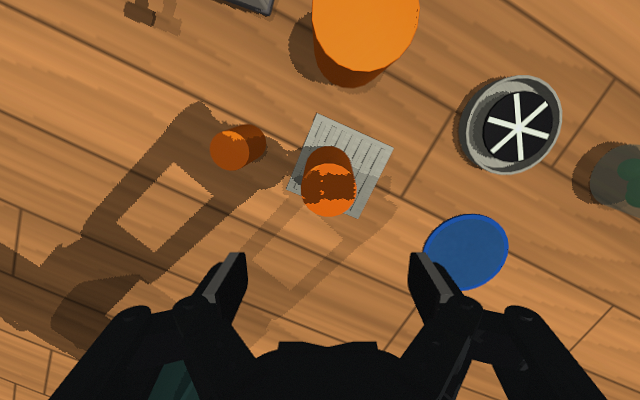

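The wrist view shows the beaker's top at about (328,190), where it was predicted. The star is near (520,126), against a prediction of (519.6,129.6), and the mat is partly behind a finger, at (466,252).

```bash
python3 - <<'E'
from h import *
cT,cS,c=camera_info("top"),camera_info("scene"),camera_info("wrist")
W=cv2.imread("pics/w2.png");b,g,r=[W[:,:,i].astype(int) for i in range(3)]
def near(m,p,rx,ry,z):
    k=np.zeros(m.shape,bool);k[p[1]-ry:p[1]+ry,p[0]-rx:p[0]+rx]=1
    L=max(blobs(m&k),key=cv2.contourArea);e=cv2.fitEllipse(L);print(np.round(e[0],1),np.round(e[1],1),np.round(plane(c,e[0],z),1));return e[0]
# beaker: all orange, lower (near) arc is the top-face edge
m=(r>150)&(b<50)|((r-b>60)&(b<22))
k=np.zeros(m.shape,bool);k[140:222,297:362]=1
L=max(blobs(m&k),key=cv2.contourArea)[:,0];print("orange box",L.min(0),L.max(0))
xs=L[(L[:,1]>195)];e=cv2.fitEllipse(xs.astype(np.float32)) if len(xs)>5 else None;print("arc",e)
s=near(W.min(2)>190,(518,126),36,36,34)
d=near(W.max(2)<45,(518,126),42,42,34)
mt=near(b-r>40,(466,252),50,45,4)
for n,p,q,qs in(("star",s,(421.4,191.3),(265.7,153.)),("pad",d,(421.4,191.3),(265.7,153.)),("mat",mt,(444.5,254),(292.3,123.6))):
    for cc,qq in((cT,q),(cS,qs)): P,gp=tri(c,p,cc,qq);print(n,np.round(P,1),round(gp,1))
for z in(100.9,103,106): print(z,plane(c,(328,190.5),z))
E
```

```text
orange box [301 146] [355 216]
arc ((327.80157470703125, 190.70404052734375), (50.51711654663086, 53.61106872558594), 96.49872589111328)
[518.1 126.1] [47.8 58.2] [ 613.9 -253.8   34. ]
[516.  124.4] [55.9 71.1] [ 614.4 -250.3   34. ]
[468.2 249.4] [72.7 79.8] [ 444.6 -318.5    4. ]
star [ 614.7 -260.    24.3] 3.2
star [ 614.3 -255.7   33. ] 2.2
pad [ 616.9 -262.2   14.9] 4.1
pad [ 614.9 -253.5   33.7] 5.1
mat [ 438.3 -328.8  -12.1] 6.0
mat [ 448.9 -305.1   22.5] 0.8
100.9 [459.12195083 -78.09286455 100.9       ]
103 [459.6849144  -77.80373772 103.        ]
106 [460.48914808 -77.3906994  106.        ]
```

```bash
python3 -m pendant '[{"ax":0,"ay":0,"az":0,"dx":0,"dy":0,"dz":0.06,"hand":1},{"ax":0,"ay":0,"az":0,"dx":0,"dy":0,"dz":0.12,"hand":1},{"ax":0,"ay":0,"az":0,"dx":0,"dy":0,"dz":0.15,"hand":1},{"ax":0,"ay":0,"az":0,"dx":0,"dy":0,"dz":0.168,"hand":1},{"ax":0,"ay":0,"az":0,"dx":0,"dy":0,"dz":0.168,"hand":0},{"ax":0,"ay":0,"az":0,"dx":0,"dy":0,"dz":0.168,"hand":-1},{"ax":0,"ay":0,"az":0,"dx":0,"dy":0,"dz":0.168,"hand":-1},{"ax":0,"ay":0,"az":0,"dx":0,"dy":0,"dz":0.168,"hand":-1},{"ax":0,"ay":0,"az":0,"dx":0,"dy":0,"dz":0.168,"hand":-1},{"ax":0,"ay":0,"az":0,"dx":0,"dy":0,"dz":0.168,"hand":-1}]'
```

```text
clock: 2.75
position: [460.9, -78.2, 75.1]
ee_rot: [[0.895, 0.447, 0.002], [0.447, -0.895, -0.001], [0.001, 0.002, -1.0]]
ft_force: [-0.6, -2.4, 6.4]
opening: 56.5
gripper_force: 64.4
```

```bash
python3 -m pendant '[{"ax":0,"ay":0,"az":0,"dx":0,"dy":0,"dz":-0.03,"hand":-1},{"ax":0,"ay":0,"az":0,"dx":0,"dy":0,"dz":-0.09,"hand":-1},{"ax":0,"ay":0,"az":0,"dx":0.008,"dy":0.03,"dz":-0.09,"hand":-1},{"ax":0,"ay":0,"az":0,"dx":0.02,"dy":0.08,"dz":-0.09,"hand":-1},{"ax":0,"ay":0,"az":0,"dx":0.033,"dy":0.13,"dz":-0.09,"hand":-1},{"ax":0,"ay":0,"az":0,"dx":0.045,"dy":0.18,"dz":-0.09,"hand":-1},{"ax":0,"ay":0,"az":0,"dx":0.054,"dy":0.215,"dz":-0.09,"hand":-1},{"ax":0,"ay":0,"az":0,"dx":0.057,"dy":0.228,"dz":-0.09,"hand":-1},{"ax":0,"ay":0,"az":0,"dx":0.057,"dy":0.228,"dz":-0.09,"hand":-1},{"ax":0,"ay":0,"az":0,"dx":0.057,"dy":0.228,"dz":-0.09,"hand":-1}]'
python3 - <<'E'
from h import *
cT,cS=camera_info("top"),camera_info("scene")
for n in("top","scene","wrist"): cv2.imwrite(f"pics/{n}2.png",snapshot(n)[:,:,::-1])
o=readout.observe();print(o["position"],o["ft_force"],o["opening"])
T=cv2.imread("pics/top2.png")[150:250,370:470];S=cv2.imread("pics/scene2.png")[100:190,220:310];W=cv2.imread("pics/wrist2.png")
f=lambda I:cv2.resize(I,(300,300),interpolation=cv2.INTER_CUBIC)
cv2.imwrite("pics/c2.png",np.hstack([np.vstack([f(T),f(S)]),cv2.copyMakeBorder(W[100:400,70:570],150,150,0,0,cv2.BORDER_CONSTANT)]))
E
```

```text
clock: 4.0
position: [611.6, -254.8, 164.0]
ee_rot: [[0.895, 0.447, -0.002], [0.447, -0.895, 0.001], [-0.001, -0.002, -1.0]]
ft_force: [0.3, 0.3, -0.8]
opening: 56.1
gripper_force: 64.3
[ 612.15160316 -255.14869658  164.42539272] [ 0.1721372   0.25055369 -0.69454844] 56.578754437968264
```

View pics/c2.png

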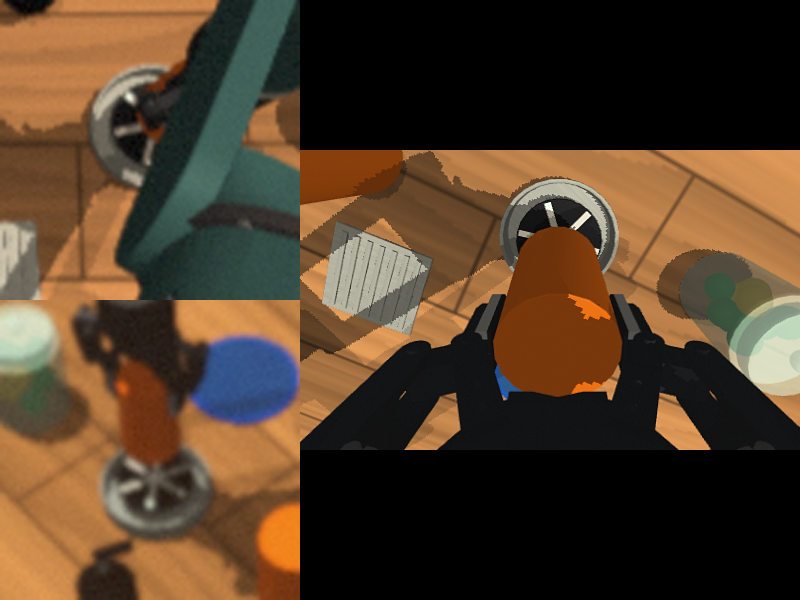

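The beaker is held upright above the rinser, and its rim lines up with the pad at (555,250) of the composite. I'll press now.

```bash
python3 -m pendant '[{"ax":0,"ay":0,"az":0,"dx":0,"dy":0.001,"dz":0.03,"hand":-1},{"ax":0,"ay":0,"az":0,"dx":0.001,"dy":0.001,"dz":0.05,"hand":-1},{"ax":0,"ay":0,"az":0,"dx":0.001,"dy":0.001,"dz":0.058,"hand":-1},{"ax":0,"ay":0,"az":0,"dx":0.001,"dy":0.001,"dz":0.064,"hand":-1},{"ax":0,"ay":0,"az":0,"dx":0.001,"dy":0.001,"dz":0.067,"hand":-1},{"ax":0,"ay":0,"az":0,"dx":0.001,"dy":0.001,"dz":0.07,"hand":-1},{"ax":0,"ay":0,"az":0,"dx":0.001,"dy":0.001,"dz":0.07,"hand":-1}]'
```

```text
clock: 5.03
position: [614.2, -256.6, 94.7]
ee_rot: [[0.895, 0.446, 0.0], [0.446, -0.895, 0.0], [0.0, -0.0, -1.0]]
ft_force: [-2.3, 2.2, 5.2]
opening: 56.0
gripper_force: 64.8
```

```bash
python3 -m pendant '[{"ax":0,"ay":0,"az":0,"dx":0,"dy":0,"dz":0.003,"hand":-1},{"ax":0,"ay":0,"az":0,"dx":0,"dy":0,"dz":0.006,"hand":-1},{"ax":0,"ay":0,"az":0,"dx":0,"dy":0,"dz":0.007,"hand":-1},{"ax":0,"ay":0,"az":0,"dx":0,"dy":0,"dz":0.007,"hand":-1}]'
```

```text
clock: 5.52
position: [614.7, -256.7, 90.9]
ee_rot: [[0.895, 0.446, 0.002], [0.446, -0.895, -0.0], [0.001, 0.001, -1.0]]
ft_force: [-7.5, 5.2, 24.3]
opening: 56.3
gripper_force: 67.1
```

```bash
python3 -m pendant '[{"ax":0,"ay":0,"az":0,"dx":0,"dy":0,"dz":0,"hand":-1},{"ax":0,"ay":0,"az":0,"dx":0,"dy":0,"dz":0,"hand":-1},{"ax":0,"ay":0,"az":0,"dx":0,"dy":0,"dz":0,"hand":-1},{"ax":0,"ay":0,"az":0,"dx":0,"dy":0,"dz":0,"hand":-1},{"ax":0,"ay":0,"az":0,"dx":0,"dy":0,"dz":0,"hand":-1},{"ax":0,"ay":0,"az":0,"dx":0,"dy":0,"dz":0,"hand":-1},{"ax":0,"ay":0,"az":0,"dx":0,"dy":0,"dz":0,"hand":-1},{"ax":0,"ay":0,"az":0,"dx":0,"dy":0,"dz":0,"hand":-1},{"ax":0,"ay":0,"az":0,"dx":0,"dy":0,"dz":0,"hand":-1},{"ax":0,"ay":0,"az":0,"dx":0,"dy":0,"dz":0,"hand":-1}]'
python3 - <<'E'
from h import *
o=readout.observe();print(o["position"],o["ft_force"],o["qpos"])
E
```

```text
clock: 6.78
position: [614.6, -256.7, 90.9]
ee_rot: [[0.895, 0.446, 0.002], [0.446, -0.895, -0.0], [0.001, 0.001, -1.0]]
ft_force: [-7.5, 4.5, 25.4]
opening: 56.6
gripper_force: 67.0
[ 614.63883793 -256.69793686   90.92285647] [-7.48209303  4.52886945 25.36967784] [-2.86164203e+01  3.44920601e+01  8.61539098e+01  2.50754486e-02
  5.92602218e+01  3.48534337e+01]
```

```bash
python3 -m pendant '[{"ax":0,"ay":0,"az":0,"dx":0,"dy":0,"dz":-0.02,"hand":-1},{"ax":0,"ay":0,"az":0,"dx":0,"dy":0,"dz":-0.07,"hand":-1},{"ax":0,"ay":0,"az":0,"dx":-0.02,"dy":-0.002,"dz":-0.08,"hand":-1},{"ax":0,"ay":0,"az":0,"dx":-0.06,"dy":-0.007,"dz":-0.08,"hand":-1},{"ax":0,"ay":0,"az":0,"dx":-0.11,"dy":-0.013,"dz":-0.08,"hand":-1},{"ax":0,"ay":0,"az":0,"dx":-0.16,"dy":-0.018,"dz":-0.08,"hand":-1},{"ax":0,"ay":0,"az":0,"dx":-0.18,"dy":-0.021,"dz":-0.08,"hand":-1},{"ax":0,"ay":0,"az":0,"dx":-0.186,"dy":-0.021,"dz":-0.08,"hand":-1},{"ax":0,"ay":0,"az":0,"dx":-0.186,"dy":-0.021,"dz":-0.08,"hand":-1},{"ax":0,"ay":0,"az":0,"dx":-0.186,"dy":-0.021,"dz":-0.08,"hand":-1}]'
python3 - <<'E'
from h import *
for n in("scene","wrist"): cv2.imwrite(f"pics/{n}3.png",snapshot(n)[:,:,::-1])
S=cv2.imread("pics/scene3.png")[80:200,220:340];W=cv2.imread("pics/wrist3.png")
cv2.imwrite("pics/c3.png",np.hstack([cv2.resize(S,(300,300),interpolation=cv2.INTER_CUBIC),W[100:400,70:570]]))
E
```

```text
clock: 8.02
position: [439.7, -320.9, 167.3]
ee_rot: [[0.894, 0.447, 0.001], [0.447, -0.894, -0.0], [0.001, 0.001, -1.0]]
ft_force: [0.3, 0.3, -1.4]
opening: 56.6
gripper_force: 64.3
```

View pics/c3.png

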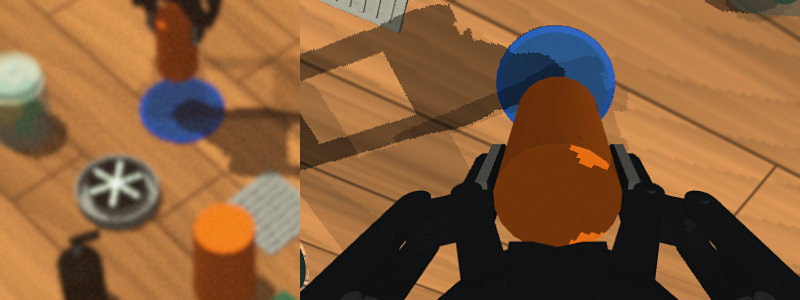

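The beaker hangs upright over the mat. In the wrist view the mat's centre is near full-frame (326,184), directly ahead of the beaker.

```bash
python3 - <<'E'
from h import *
c=camera_info("wrist");print(plane(c,(326,184),4),readout.observe()["position"])
E
python3 -m pendant '[{"ax":0,"ay":0,"az":0,"dx":0,"dy":0,"dz":0.05,"hand":-1},{"ax":0,"ay":0,"az":0,"dx":0,"dy":0,"dz":0.08,"hand":-1},{"ax":0,"ay":0,"az":0,"dx":0,"dy":0,"dz":0.088,"hand":-1},{"ax":0,"ay":0,"az":0,"dx":0,"dy":0,"dz":0.092,"hand":-1},{"ax":0,"ay":0,"az":0,"dx":0,"dy":0,"dz":0.094,"hand":-1},{"ax":0,"ay":0,"az":0,"dx":0,"dy":0,"dz":0.094,"hand":-1}]'
```

```text
[ 438.74762992 -318.06999364    4.        ] [ 439.47287931 -320.76722389  167.22384155]
clock: 8.88
position: [439.0, -321.5, 74.1]
ee_rot: [[0.895, 0.447, 0.001], [0.447, -0.895, -0.001], [0.001, 0.001, -1.0]]
ft_force: [0.8, -0.3, -0.5]
opening: 56.2
gripper_force: 64.3
```

```bash
python3 -m pendant '[{"ax":0,"ay":0,"az":0,"dx":0,"dy":0,"dz":0.001,"hand":-1},{"ax":0,"ay":0,"az":0,"dx":0,"dy":0,"dz":0.0025,"hand":-1},{"ax":0,"ay":0,"az":0,"dx":0,"dy":0,"dz":0.0025,"hand":-1}]'
```

```text
clock: 9.25
position: [439.0, -321.5, 73.1]
ee_rot: [[0.895, 0.446, 0.002], [0.446, -0.895, -0.001], [0.001, 0.002, -1.0]]
ft_force: [-1.9, 1.9, 18.6]
opening: 56.6
gripper_force: 66.3
```

```bash
python3 -m pendant '[{"ax":0,"ay":0,"az":0,"dx":0,"dy":0,"dz":-0.001,"hand":-1},{"ax":0,"ay":0,"az":0,"dx":0,"dy":0,"dz":-0.001,"hand":0.6},{"ax":0,"ay":0,"az":0,"dx":0,"dy":0,"dz":-0.001,"hand":1},{"ax":0,"ay":0,"az":0,"dx":0,"dy":0,"dz":-0.001,"hand":1},{"ax":0,"ay":0,"az":0,"dx":0,"dy":0,"dz":-0.001,"hand":1},{"ax":0,"ay":0,"az":0,"dx":0,"dy":0,"dz":-0.02,"hand":1},{"ax":0,"ay":0,"az":0,"dx":0,"dy":0,"dz":-0.06,"hand":1},{"ax":0,"ay":0,"az":0,"dx":0,"dy":0,"dz":-0.12,"hand":1},{"ax":0,"ay":0,"az":0,"dx":0,"dy":0,"dz":-0.16,"hand":1},{"ax":0,"ay":0,"az":0,"dx":0,"dy":0,"dz":-0.16,"hand":1}]'
python3 - <<'E'
from h import *
o=readout.observe();R=o["ee_rot"];print(o["position"],o["opening"])
# next: above handle
t=np.radians(-82.4) # tool y direction
a=np.arctan2(R[1,1],R[0,1]);print("world turn",np.degrees(t-a))
print("shift",R.T@(np.array([543.,179,300])-o["position"]))
cv2.imwrite("pics/w4.png",snapshot("wrist")[:,:,::-1])
c=camera_info("wrist");print(proj(c,[439,-321,104]),proj(c,[439,-321,4]))
W=cv2.imread("pics/w4.png");b,g,r=[W[:,:,i].astype(int) for i in range(3)]
for n,m in(("orange",(r-b>60)&(b<40)),("blue",b-r>30)):
    for L in blobs(m,300): print(n,cv2.contourArea(L),cv2.boundingRect(L),cv2.fitEllipse(L)[0])
E
```

```text
clock: 10.5
position: [440.3, -322.7, 234.3]
ee_rot: [[0.895, 0.447, 0.005], [0.447, -0.895, -0.005], [0.003, 0.007, -1.0]]
ft_force: [0.6, -1.2, -1.1]
opening: 85.6
gripper_force: 0.0
[ 440.2619834  -322.68666364  234.34663243] 85.55196216049491
world turn -18.920882829545803
shift [ 316.11798344 -402.55617068  -67.62339233]
[327.70037293 194.14517366] [327.31547756 171.16067888]
orange 3040.5 (297, 148, 55, 71) (324.22039794921875, 183.99398803710938)
orange 541.0 (170, 147, 91, 46) (216.0767364501953, 171.32882690429688)
orange 913.0 (169, 120, 105, 58) (221.32920837402344, 144.90655517578125)
orange 3278.0 (0, 0, 81, 60) (35.52758026123047, 31.451919555664062)
blue 3915.0 (274, 122, 98, 95) (322.5758056640625, 170.57022094726562)
```

```bash
python3 -m pendant '[{"ax":0,"ay":0,"az":0.105,"dx":0.316,"dy":-0.403,"dz":-0.067,"hand":1},{"ax":0,"ay":0,"az":0.105,"dx":0.316,"dy":-0.403,"dz":-0.067,"hand":1},{"ax":0,"ay":0,"az":0.105,"dx":0.316,"dy":-0.403,"dz":-0.067,"hand":1},{"ax":0,"ay":0,"az":0.105,"dx":0.316,"dy":-0.403,"dz":-0.067,"hand":1},{"ax":0,"ay":0,"az":0.105,"dx":0.316,"dy":-0.403,"dz":-0.067,"hand":1},{"ax":0,"ay":0,"az":0.105,"dx":0.316,"dy":-0.403,"dz":-0.067,"hand":1},{"ax":0,"ay":0,"az":0.105,"dx":0.316,"dy":-0.403,"dz":-0.067,"hand":1},{"ax":0,"ay":0,"az":0.105,"dx":0.316,"dy":-0.403,"dz":-0.067,"hand":1},{"ax":0,"ay":0,"az":0.105,"dx":0.316,"dy":-0.403,"dz":-0.067,"hand":1},{"ax":0,"ay":0,"az":0.105,"dx":0.316,"dy":-0.403,"dz":-0.067,"hand":1}]'
python3 - <<'E'
from h import *
o=readout.observe();print(o["position"],o["qpos"])
c=camera_info("wrist");W=snapshot("wrist")[:,:,::-1].copy();cv2.imwrite("pics/w5.png",W)
print(proj(c,[542,179,105]))
b,g,r=[W[:,:,i].astype(int) for i in range(3)]
L=max(blobs(g-r>20),key=cv2.contourArea)
for p in cv2.approxPolyDP(cv2.convexHull(L),8,True)[:,0]: print(p,np.round(plane(c,p,108),0))
E
```

```text
clock: 11.8
position: [540.6, 181.3, 296.1]
ee_rot: [[0.991, 0.135, -0.003], [0.135, -0.991, -0.001], [-0.003, 0.001, -1.0]]
ft_force: [0.1, 0.0, -0.7]
opening: 85.6
gripper_force: 0.0
[540.57708657 181.2954065  296.14387553] [ 1.16114246e+01  1.56522867e+01  8.59477668e+01 -1.91483882e-02
  7.85666711e+01  9.38675536e+01]
[330.62123632 176.34220128]
[449   0] [736.  88. 108.]
[433 146] [593.  69. 108.]
[224 144] [564. 303. 108.]
[209   0] [704. 323. 108.]
```

View pics/w5.png

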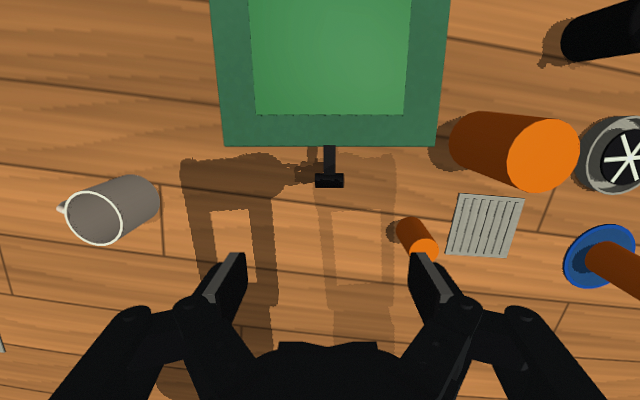

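The wrist view shows the lid's front edge from (224,144) to (433,146), square to the tool, and the handle bar centred near (329.5,181). The small beaker and mug are clear of the fingers. I'll descend halfway for a second view.

```bash
cat >hm.py <<'E'
from h import *
def bar():
    c=camera_info("wrist");W=snapshot("wrist")[:,:,::-1].copy();return c,W,bpx(c,W)
def bpx(c,W):
    u=proj(c,[540,179.5,105]).astype(int);r=40
    m=np.zeros(W.shape[:2],bool);m[u[1]-r:u[1]+r,u[0]-r:u[0]+r]=(W.max(2)<50)[u[1]-r:u[1]+r,u[0]-r:u[0]+r]
    n=cv2.erode(m.astype(np.uint8),np.ones((1,19)));n=cv2.dilate(n,np.ones((1,19)))   # the bar is wider than the neck
    L=max(blobs(n,20),key=cv2.contourArea);x,y,w,h=cv2.boundingRect(L);print("box",x,y,w,h);return np.array([x+(w-1)/2,y+(h-1)/2])
E
python3 - <<'E'
from hm import *
import pickle
c=camera_info("wrist");p=bpx(c,cv2.imread("pics/w5.png"));pickle.dump((c,p),open("v.pkl","wb"));print(p,plane(c,p,105))
E
python3 -m pendant '[{"ax":0,"ay":0,"az":0,"dx":0,"dy":0,"dz":0.05,"hand":1},{"ax":0,"ay":0,"az":0,"dx":0,"dy":0,"dz":0.09,"hand":1},{"ax":0,"ay":0,"az":0,"dx":0,"dy":0,"dz":0.1,"hand":1},{"ax":0,"ay":0,"az":0,"dx":0,"dy":0,"dz":0.1,"hand":1},{"ax":0,"ay":0,"az":0,"dx":0,"dy":0,"dz":0.1,"hand":1}]'
python3 - <<'E'
from hm import *
import pickle
v=pickle.load(open("v.pkl","rb"));o=readout.observe();c,W,p=bar();cv2.imwrite("pics/w6.png",W)
print(p,plane(c,p,105),"tri",tri(*v,c,p))
P=plane(c,p,105);print(o["position"],"shift to grasp point at handle",o["ee_rot"].T@(P-[0,0,8]-o["position"]))
b,g,r=[W[:,:,i].astype(int) for i in range(3)]
L=max(blobs(g-r>20),key=cv2.contourArea)
for q in cv2.approxPolyDP(cv2.convexHull(L),8,True)[:,0]: print(q,np.round(plane(c,q,108),1))
E
```

```text
box 315 173 29 15
[329. 180.] [537.09524315 178.93123278 105.        ]
clock: 12.48
position: [542.5, 180.4, 199.5]
ee_rot: [[0.991, 0.132, 0.003], [0.132, -0.991, 0.001], [0.003, -0.0, -1.0]]
ft_force: [-0.1, 0.1, -0.1]
opening: 85.4
gripper_force: 0.0
box 308 202 40 20
[327.5 211.5] [537.17643994 181.1044798  105.        ] tri (array([536.52800099, 179.92752956, 103.09655106]), np.float64(2.160937288467756))
[542.5495328  180.39643996 199.50960688] shift to grasp point at handle [ -5.52588765  -1.39310568 102.49446216]
[498   0] [709.2  84.8 108. ]
[473 165] [593.7  69.9 108. ]
[182 165] [562.4 303.2 108. ]
[157   0] [677.8 319.4 108. ]
```

```bash
python3 -m pendant '[{"ax":0,"ay":0,"az":0,"dx":-0.005,"dy":-0.001,"dz":0.04,"hand":1},{"ax":0,"ay":0,"az":0,"dx":-0.005,"dy":-0.001,"dz":0.08,"hand":1},{"ax":0,"ay":0,"az":0,"dx":-0.005,"dy":-0.001,"dz":0.098,"hand":1},{"ax":0,"ay":0,"az":0,"dx":-0.005,"dy":-0.001,"dz":0.102,"hand":1},{"ax":0,"ay":0,"az":0,"dx":-0.005,"dy":-0.001,"dz":0.102,"hand":0},{"ax":0,"ay":0,"az":0,"dx":-0.005,"dy":-0.001,"dz":0.102,"hand":-1},{"ax":0,"ay":0,"az":0,"dx":-0.005,"dy":-0.001,"dz":0.102,"hand":-1},{"ax":0,"ay":0,"az":0,"dx":-0.005,"dy":-0.001,"dz":0.102,"hand":-1},{"ax":0,"ay":0,"az":0,"dx":-0.005,"dy":-0.001,"dz":0.102,"hand":-1},{"ax":0,"ay":0,"az":0,"dx":-0.005,"dy":-0.001,"dz":0.102,"hand":-1}]'
```

```text
clock: 13.78
position: [537.2, 179.2, 96.8]
ee_rot: [[0.991, 0.134, 0.002], [0.134, -0.991, -0.003], [0.002, 0.003, -1.0]]
ft_force: [1.7, -7.9, 2.1]
opening: 33.1
gripper_force: 61.9
```

```bash
python3 -m pendant '[{"ax":0,"ay":0,"az":0,"dx":0.001,"dy":0.001,"dz":-0.0126,"hand":-1},{"ax":0,"ay":0,"az":0,"dx":0.0024,"dy":0.001,"dz":-0.0292,"hand":-1},{"ax":0,"ay":0,"az":0,"dx":0.0063,"dy":0.001,"dz":-0.0498,"hand":-1},{"ax":0,"ay":0,"az":0,"dx":0.0133,"dy":0.001,"dz":-0.0739,"hand":-1},{"ax":0,"ay":0,"az":0,"dx":0.0228,"dy":0.001,"dz":-0.0972,"hand":-1},{"ax":0,"ay":0,"az":0,"dx":0.0347,"dy":0.001,"dz":-0.1193,"hand":-1},{"ax":0,"ay":0,"az":0,"dx":0.0347,"dy":0.001,"dz":-0.1193,"hand":-1},{"ax":0,"ay":0,"az":0,"dx":0.0347,"dy":0.001,"dz":-0.1193,"hand":-1}]'
```

```text
clock: 14.78
position: [570.3, 183.7, 214.4]
ee_rot: [[0.991, 0.133, -0.0], [0.133, -0.991, -0.001], [-0.0, 0.001, -1.0]]
ft_force: [1.5, -5.2, -3.2]
opening: 33.1
gripper_force: 60.9
```

```bash
python3 -m pendant '[{"ax":0,"ay":0,"az":0,"dx":0.0141,"dy":0,"dz":-0.0208,"hand":-1},{"ax":0,"ay":0,"az":0,"dx":0.0303,"dy":0,"dz":-0.04,"hand":-1},{"ax":0,"ay":0,"az":0,"dx":0.0484,"dy":0,"dz":-0.0574,"hand":-1},{"ax":0,"ay":0,"az":0,"dx":0.0683,"dy":0,"dz":-0.0728,"hand":-1},{"ax":0,"ay":0,"az":0,"dx":0.0896,"dy":0,"dz":-0.086,"hand":-1},{"ax":0,"ay":0,"az":0,"dx":0.0896,"dy":0,"dz":-0.086,"hand":-1},{"ax":0,"ay":0,"az":0,"dx":0.0896,"dy":0,"dz":-0.086,"hand":-1},{"ax":0,"ay":0,"az":0,"dx":0.0896,"dy":0,"dz":-0.086,"hand":-1}]'
python3 - <<'E'
from h import *
o=readout.observe();P=o["position"]+[0,0,8];print(P,o["ft_force"],o["qpos"])
u=np.array([np.cos(np.radians(7.6)),np.sin(np.radians(7.6))])
for h in([775.6,212.2],[773,211],[778,213]):
    f=(np.array(h)-P[:2])@u;print(h,np.degrees(np.arctan2(P[2]-100,f)-np.arctan2(5,240)),np.hypot(f,P[2]-100))
for n in("scene","wrist","top"): cv2.imwrite(f"pics/{n}7.png",snapshot(n)[:,:,::-1])
S=cv2.imread("pics/scene7.png")[90:310,220:420];W=cv2.imread("pics/wrist7.png")
cv2.imwrite("pics/c7.png",np.hstack([cv2.resize(S,(400,440),interpolation=cv2.INTER_CUBIC),cv2.resize(W,(400,250)).copy() if 0 else cv2.copyMakeBorder(cv2.resize(W,(400,250)),0,190,0,0,cv2.BORDER_CONSTANT)]))
E
```

```text
clock: 15.78
position: [657.2, 195.4, 299.4]
ee_rot: [[0.991, 0.132, -0.004], [0.132, -0.991, -0.002], [-0.004, 0.001, -1.0]]
ft_force: [-2.1, -5.6, -0.4]
opening: 32.6
gripper_force: 62.2
[657.21929918 195.40883401 307.39139267] [-2.09474635 -5.62172667 -0.41170553] [ 1.08265798e+01  2.56151289e+01  7.03225695e+01 -6.67780334e-02
  8.43211651e+01  9.32456506e+01]
[775.6, 212.2] 58.84298048853528 239.3870277363118
[773, 211] 59.413511157988786 238.03240300620436
[778, 213] 58.3304344938449 240.6376473375051
```

View pics/c7.png

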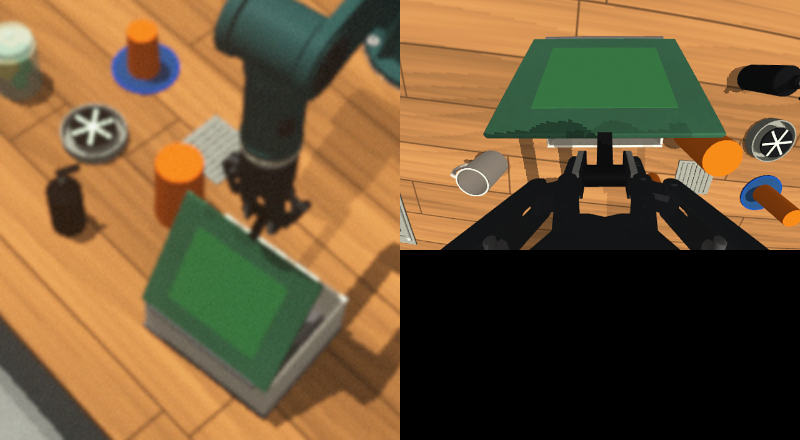

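The scene view shows the beaker standing upright in the middle of the mat, and the lid held open by its handle at about 59°. I'll add the missing degree.

```bash
python3 -m pendant '[{"ax":0,"ay":0,"az":0,"dx":0.002,"dy":0,"dz":-0.001,"hand":-1},{"ax":0,"ay":0,"az":0,"dx":0.0037,"dy":0.001,"dz":-0.0022,"hand":-1},{"ax":0,"ay":0,"az":0,"dx":0.0037,"dy":0.001,"dz":-0.0022,"hand":-1},{"ax":0,"ay":0,"az":0,"dx":0.0037,"dy":0.001,"dz":-0.0022,"hand":-1},{"ax":0,"ay":0,"az":0,"dx":0.0037,"dy":0.001,"dz":-0.0022,"hand":-1},{"ax":0,"ay":0,"az":0,"dx":0.0037,"dy":0.001,"dz":-0.0022,"hand":-1}]'
python3 - <<'E'
from h import *
o=readout.observe();P=o["position"]
d=P-[537.2,179.2,96.8];a=d[0]*.991+d[1]*.132
print(d,o["ft_force"],"chord",2*np.degrees(np.arcsin(np.hypot(a,d[2])/2/240.05)),"dir",2*(np.degrees(np.arctan2(a,d[2]))-1.19))
E
```

```text
clock: 16.68
position: [663.2, 196.2, 302.8]
ee_rot: [[0.991, 0.133, -0.001], [0.133, -0.991, 0.0], [-0.001, -0.0, -1.0]]
ft_force: [-1.1, -1.1, -5.4]
opening: 32.8
gripper_force: 61.6
[125.98676346  16.98383893 206.04044582] [-1.09060016 -1.07817823 -5.39830096] chord 60.56199598976014 dir 60.95619780041029
```

```bash
python3 -m pendant '[{"ax":0,"ay":0,"az":0,"dx":-0.002,"dy":0,"dz":0.001,"hand":-1},{"ax":0,"ay":0,"az":0,"dx":-0.002,"dy":0,"dz":0.001,"hand":-1},{"ax":0,"ay":0,"az":0,"dx":-0.002,"dy":0,"dz":0.001,"hand":-1},{"ax":0,"ay":0,"az":0,"dx":-0.002,"dy":0,"dz":0.001,"hand":-1}]'
python3 - <<'E'
from h import *
o=readout.observe();P=o["position"]
d=P-[537.2,179.2,96.8];a=d[0]*.991+d[1]*.132
print(d,o["ft_force"],"chord",2*np.degrees(np.arcsin(np.hypot(a,d[2])/2/240.05)),"dir",2*(np.degrees(np.arctan2(a,d[2]))-1.19))
print(env.hand_in())
E
```

```text
clock: 17.18
position: [661.5, 196.0, 301.9]
ee_rot: [[0.991, 0.133, 0.0], [0.133, -0.991, 0.0], [0.0, -0.0, -1.0]]
ft_force: [1.0, -0.1, -10.4]
opening: 32.4
gripper_force: 61.2
[124.33566904  16.76059145 205.12322273] [  1.00489858  -0.08702823 -10.44557852] chord 60.10555956667467 dir 60.5100247773119
the job is handed in; nothing more can be done
None
```

I pressed the beaker onto the rinser pad until it was fully down and held it there for over a second, stood it mouth-down in the middle of the mat and let go; the arm is holding the lid open at about 60°, worked out from the arm's position, and the job was handed in at 17 s.

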